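# Seat a pinned board in the paring jig and lock it with the toggle clamp

## Task

Get the board in the paring jig ready for chisel work. Push it along the jig until its plain end is fully home against the end stop, without lifting it; then push the handle of the open toggle clamp over and down, past its dead point, until it snaps into lock and the rubber tip holds the board. Leave the mallet, chisel and glue bottle where they are.

Things in the scene. Friction and masses are not known exactly. Their poses are not given: they have to be found in the camera images.
- jig: Fixed plywood paring jig: base x -127 to +123, y -110 to +110, 18 mm thick; origin on the bench. On it a channel along x, centred on y = -50 mm, 73 mm wide between two wooden rails 12 mm high (x = -75 to +110), closed at its far end (+x) by a stop block 18 mm high. A steel toggle clamp stands beside the channel on its +y side.
- stop_face (a point): Fixed to the jig: centre of the stop block's face at jig x = +95, y = -50 mm, 29 mm above the bench (the height of the board's middle).
- board: Wooden board 180 (x) by 70 (y) by 22 mm, about 0.17 kg, lying flat and loose in the channel, its top 40 mm above the bench; origin at the centre of its underside, axes as the jig's. Three finger-joint pins at its near (-x) end, 22 mm long, 14 wide, with 14 mm gaps. It starts 15 to 40 mm short of the stop.
- pin_end (a point): On the board: centre of its near end face, on the end of the middle pin, 11 mm above the jig's base. Push here, in the jig's +x.
- plain_end (a point): On the board: centre of its plain far end face, 180 mm in +x from pin_end. When home it touches the stop (meets stop_face).
- clamp_foot (a point): Fixed to the jig: the clamp's plane, on the jig's base, under the arm's fixed pin, at jig x = +15, y = +12, 18 mm up. The clamp's steel base covers y = -2 to +90 mm, 60 mm wide. Open, the arm stands near upright here, its top 135 mm above the bench, 20 mm wide; the handle stands on its +y side, leaning 28 deg to +y. Closed, the arm lies across the board and the handle lies level to +y.
- clamp_pad: Rubber-tipped spring spindle at the end of the clamping arm, 19 mm in diameter; origin at the centre of its pressing face. Locked, it presses on the board at jig x = +15, y = -55 mm.
- handle_grip (a point): Point on the middle line of the handle's black rubber grip (80 long, 22 wide along jig x, 15 mm thick), 33 mm from the handle's end. Own x runs to that end; own z points out of the side to push (-y and up when open, up when locked). Path in the jig frame (y, z mm; x = 15): open (84,152) (95,150) (107,141) (112,130) (116,112), tip on board (117,100), dead point (118,80), locked (118,69).
- clamp_handle (a joint): Angle by which handle and arm have closed, rad: 0 open (start), 2.17 the tip meets the board, 2.40 dead point, 2.50 locked on its stop. About 2 N at the grip moves it; from 2.17 on it takes up to about 7 N, easing at the dead point, then it snaps to the stop by itself. Let go before that, it may drop until the tip rests on the board, not locked.
- mallet: Turned wooden mallet standing on its head, 88 mm in diameter, 252 mm tall; origin under its centre. Loose, on the bench beyond the chisel, on the jig's -y side. Bystander.
- chisel: Chisel, 240 mm long, 25 mm high at its handle, lying on the bench on the jig's -y side; origin on the bench near its middle. Bystander.
- glue: Glue bottle, 61 mm in diameter, 168 mm tall; origin under its centre. On the bench at the jig's +y side. Bystander.
Mind the look-alikes: they are no part of the job. Of the things that look like the board, the largest one is meant.

How it is judged:
By the outcome, as a careful person would: the job done as asked, in the order asked, and still so for the second after the job is handed in, with the robot touching nothing.
It also fails if it takes over 45 s, if anything falls off the work surface, if the arm or the gripper's body presses on something with over 40 N, if the wrist force passes 120 N, or if a joint passes its speed limit or range.

## Robot

A 6-joint arm with a two-finger parallel gripper is mounted at the origin on the work surface. World frame = base frame: x ahead of the robot, y to its left, z up, the work surface at z = 0. Lengths are in m, angles in rad, forces in N, time in s.
With the tool pointing down it reaches from about 0.275 to 0.825 m from the base axis. Payload 4.9 kg.
Tool frame: the origin (TCP) lies at the very end of the fingers, on their centre line; the grasp point (between the pads) lies 19 mm behind it (manip.pinch_z is the distance from the TCP to the grasp point, in m); z points along the fingers, y is the direction in which the jaws open and shut (so a half turn about z gives the same grasp; the last joint's range is limited). The gripper opens to 85 mm and grips with 20 to 120 N. Pads are 22 mm wide; open, the fingers measure 114 mm over their backs; the gripper's body (76 mm by 85 mm) begins 54 mm behind the grasp point. The pads swing forward as they close: fully open they stand 13 mm farther back than shut.
Start: joints at [-1.47, 0.326, -0.193, 1.052, 0, 1.437], TCP at [0.128, -0.535, 0.231] pointing down, gripper open.
Joint ranges: [-2.65, 2.65], [-0.97, 1.79], [-1.3, 1.35], [-1.93, 2.1], [-1.47, 1.37], [-3.14, 3.14]. Speed limits (rad/s): [2.57, 2.57, 3.14, 3.14, 3.14, 3.14].

## Interface

Orientations are given as [roll, pitch, yaw] about the fixed x, y, z axes, in that order (R = Rz(yaw) Ry(pitch) Rx(roll)).
In Python, from rig import manip gives the robot as it stands. The module is installed in compiled form; this text tells all that it offers.
- The arm moves only by the shell command python3 -m pendant 'ROWS' [OPENING] [FORCE]. ROWS is text: rows parted by semicolons, each of 6 numbers parted by spaces: the shift along the tool's x, y, z in units of 0.15 m (1.0 is 0.15 m), then the turn, a rotation vector about the tool's x, y, z in units of 360 degrees (1.0 is 360 degrees). A call has 1 to 5 rows; each row is the pose to reach, as a shift and turn from the pose commanded when the call began, along the tool's axes at that moment, turning the shorter way round; what a row does not reach only later rows make up. A row lasts 1/10 s, in which the tool goes at most 50 mm and 8.59 degrees, less where a joint would pass 70% of its speed; a pose out of reach is approached as far as the arm can. A call with a number of a shift or a turn outside -1 to 1 is refused whole. A call with a gripper value outside its range is refused whole. OPENING is the closure, from -1 (fully open) to 1 (shut), so that 0 is half open, set as the call begins (- or left out, the last holds). The fingers move at their own pace and stop on an object; FORCE is the grip in N (left out, the last holds). Time passes only in rows, so rows that repeat a pose let the fingers close. It gives the time, the measured TCP pose, the force and the opening at its end, in the units of the state.
- manip.observe(): the state, without advancing time (a new reading comes with each control period).
- manip.capture(name): name is "side" or "top" or "wrist"; returns the picture (400x640x3 uint8, blue, green, red); there is no depth.
- manip.calibration(name): a dict with "camera_matrix" (3x3 intrinsics, pixels), "world_from_camera" (4x4, takes a point from camera to world coordinates). Camera axes: x right, y down, z forward; pixel columns grow to the right and rows downward; lengths in m; the calibration is good to about 2 mm. A picture is of the moment at which its call begins: read the wrist's pose just before it. calibration takes no time and is no camera call; for the wrist camera it gives the pose at the moment of the call.
- manip.close_job(): hands the job in, once; it reports no verdict.
Trained networks look in the newest picture that a camera, given by its name, has taken for a name from the list of things; names that differ only in an ending like _2 or _b are one class to them, and where a whole thing is asked for, a point or a joint stands for the part that bears it (a point fixed in the world has none). Each returns a list of dicts, best first, with "p" (0 to 1); they miss things now and then, are a little off and sometimes report something else, mostly with a low value. They report only what shows in the picture. A call takes as long as a camera call. They do not tell look-alikes from the thing itself.
- manip.recognise(target, camera): "uv" ([column, row] in pixels, amid what is visible of it).
- manip.mark_of(target, camera): "uv" ([column, row] in pixels: a listed point, or the origin of a listed thing).
The state is a dict: "time": time; "joint_pos": joint angles; "qd": joint speeds; "effort": joint torques, N m; "position": TCP position; "eef_rot": TCP orientation; "ft_force": force on the tool from outside, world axes, zero at the start; "ft_torque": the same for the moment, N m; "width": finger opening in m.
Only numpy, scipy, OpenCV 4.12 (cv2) and the standard library are available. Lean on these libraries where they do the work, as an engineer would, in place of code of your own. Each camera call takes 0.05 s, during which the arm holds its last target.

## Working session

There is one attempt and no reset: what is moved stays moved. The work goes in short steps, Python scripts to look and compute and a shell command to move; the robot and the scene stay as the last step left them, time stands still between calls to the robot, and variables do not carry over. Pictures are saved under pics/ and viewed, and the job is handed in when it is done.

```bash
mkdir -p pics; python3 - <<'E'
from rig import manip
import cv2
for n in ["side","top","wrist"]:
    im=manip.capture(n); cv2.imwrite(f"pics/a_{n}.png",im)
    c=manip.calibration(n); print(n,c["camera_matrix"].tolist(),c["world_from_camera"].round(3).tolist())
    for t in ["pin_end","plain_end","stop_face","clamp_foot","handle_grip","clamp_pad","board","jig","glue","mallet","chisel"]:
        try: print(t,[( [round(float(v)) for v in d["uv"]],round(d["p"],2)) for d in manip.mark_of(t,n)][:3])
        except Exception as e: print(t,e)
print(manip.observe())
E
```

```text
side [[418.1457667693171, 0.0, 319.2670727450238], [0.0, 418.1457667693171, 198.25951999397617], [0.0, 0.0, 1.0]] [[-0.869, -0.271, 0.413, 0.114], [-0.494, 0.486, -0.721, 0.802], [-0.006, -0.831, -0.556, 0.731], [0.0, 0.0, 0.0, 1.0]]
pin_end [([405, 213], 0.92), ([384, 290], 0.84), ([349, 238], 0.56)]
plain_end [([378, 195], 0.86), ([386, 256], 0.8), ([290, 220], 0.73)]
stop_face [([279, 219], 0.63)]
clamp_foot [([298, 240], 0.69), ([351, 234], 0.25), ([318, 230], 0.22)]
handle_grip [([278, 213], 0.56)]
clamp_pad []
board [([383, 279], 0.89), ([319, 231], 0.83), ([394, 201], 0.62)]
jig [([304, 245], 0.78)]
glue [([220, 275], 0.88)]
mallet [([322, 190], 0.96)]
chisel [([321, 209], 0.77), ([318, 231], 0.27)]
top [[400.2260534590774, 0.0, 325.86144791465716], [0.0, 400.2260534590774, 205.98605030648264], [0.0, 0.0, 1.0]] [[0.006, -0.997, 0.072, 0.464], [-1.0, -0.008, -0.03, 0.032], [0.031, -0.072, -0.997, 1.166], [0.0, 0.0, 0.0, 1.0]]
pin_end [([324, 229], 0.88), ([394, 261], 0.83), ([280, 282], 0.8)]
plain_end [([410, 222], 0.96), ([315, 169], 0.86), ([313, 267], 0.81)]
stop_face [([31
[... 674 characters left out ...]
d []
board []
jig []
glue []
mallet []
chisel []
{'time': 1.8, 'joint_pos': array([-1.47016093e+00,  3.26192054e-01, -1.92620591e-01,  1.05202431e+00,
       -3.52968258e-05,  1.43662909e+00]), 'qd': array([-0.00112601, -0.00096945, -0.00035561,  0.00113643, -0.00053883,
        0.00259622]), 'effort': array([ 8.71818665e-04, -4.43319046e+01,  2.62755632e+01,  1.05901800e-03,
       -5.78976756e-05,  5.04029032e-06]), 'position': array([ 0.12797565, -0.53489823,  0.23127733]), 'eef_rot': array([-3.14154767e+00,  2.95445544e-05,  2.34802636e-01]), 'ft_force': array([0.15167926, 0.02122769, 0.43847407]), 'ft_torque': array([-0.04139915, -0.0471818 ,  0.04948393]), 'width': 0.08505605500047901}
```

View pics/a_top.png

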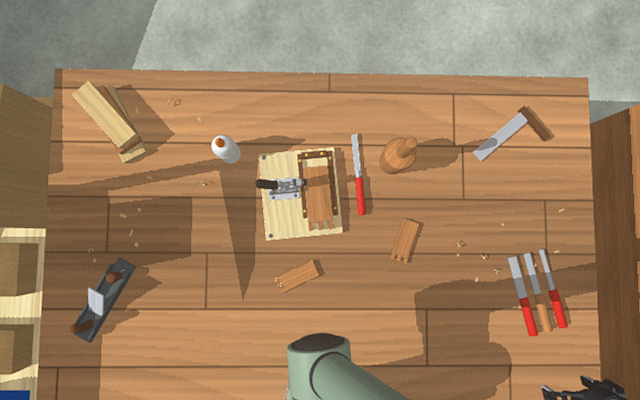

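View pics/a_side.png

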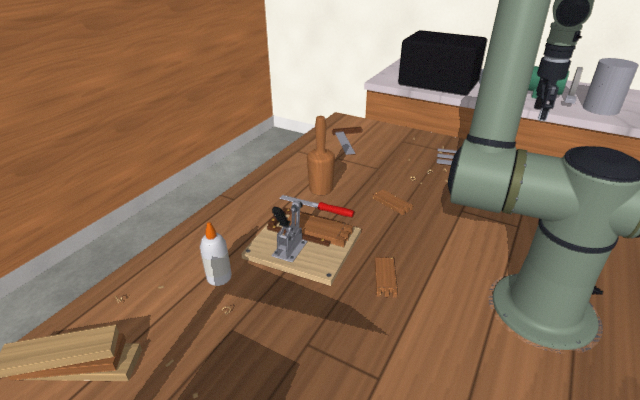

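```bash
cat > h.py <<'E'
import numpy as np,cv2
from rig import manip
def ray(cam,uv):
    c=manip.calibration(cam); K=c["camera_matrix"];T=c["world_from_camera"]
    d=T[:3,:3]@np.linalg.inv(K)@np.array([uv[0],uv[1],1.]); return T[:3,3],d
def atz(cam,uv,z):
    o,d=ray(cam,uv); return o+d*(z-o[2])/d[2]
def proj(cam,p):
    c=manip.calibration(cam); K=c["camera_matrix"];T=np.linalg.inv(c["world_from_camera"])
    q=K@(T[:3,:3]@np.asarray(p)+T[:3,3]); return q[:2]/q[2]
E
python3 - <<'E'
from h import *
P=lambda n,uv,z:print(n,uv,atz(n,uv,z).round(4))
for n,pe,pl,sf,cf in [("top",(324,229),(315,169),(315,156),(296,186)),("side",(349,238),(290,220),(279,219),(298,240))]:
    P(n,pe,.029);P(n,pl,.029);P(n,sf,.029);P(n,cf,.018)
P("top",(229,153),0);P("side",(220,275),0);P("top",(387,162),0);P("side",(322,190),0)
im=cv2.imread("pics/a_top.png")
cv2.imwrite("pics/a_topz.png",cv2.resize(im[110:290,200:440],None,fx=3.3,fy=3.3,interpolation=cv2.INTER_CUBIC))
im=cv2.imread("pics/a_side.png")
cv2.imwrite("pics/a_sidez.png",cv2.resize(im[140:320,190:430],None,fx=3.3,fy=3.3,interpolation=cv2.INTER_CUBIC))
E
```

```text
top (324, 229) [0.4803 0.0027 0.029 ]
top (315, 169) [0.6518 0.0295 0.029 ]
top (315, 156) [0.6895 0.0298 0.029 ]
top (296, 186) [0.6036 0.0838 0.018 ]
side (349, 238) [0.4739 0.0176 0.029 ]
side (290, 220) [0.6534 0.0268 0.029 ]
side (279, 219) [0.6831 0.038  0.029 ]
side (298, 240) [0.5947 0.0792 0.018 ]
top (229, 153) [0.7011 0.2815 0.    ]
side (220, 275) [0.7033 0.2701 0.    ]
top (387, 162) [ 0.6799 -0.1833  0.    ]
side (322, 190) [ 0.6735 -0.1922  0.    ]
```

View pics/a_topz.png

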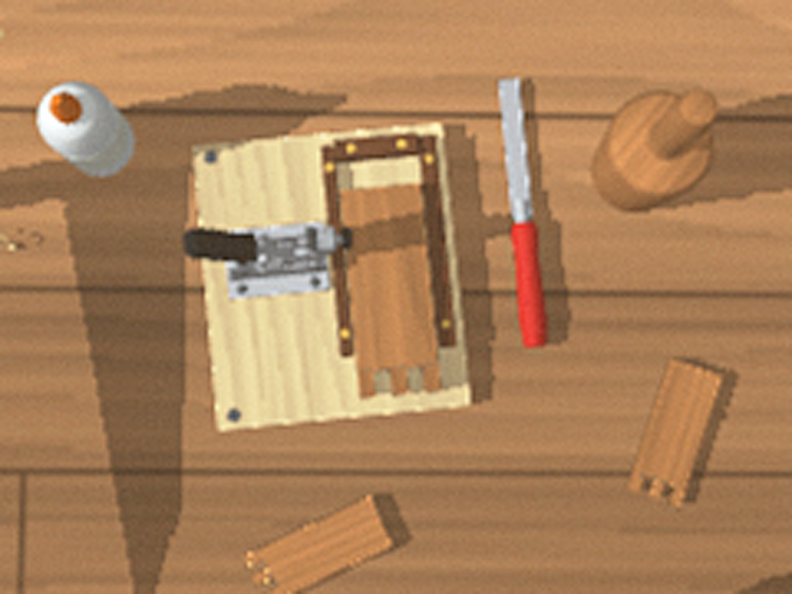

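View pics/a_sidez.png

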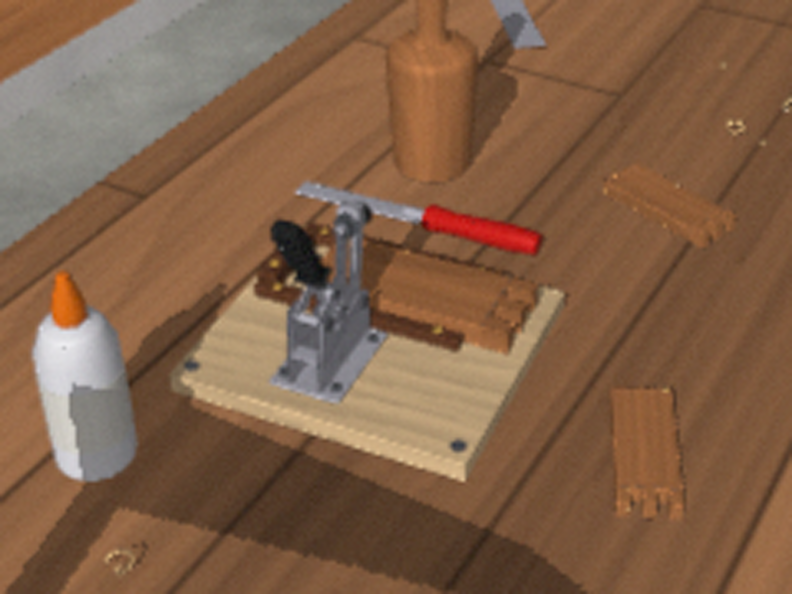

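```bash
python3 - <<'E'
from h import *
from scipy.optimize import least_squares
z=[(193,147),(442,123),(470,403),(219,430)]; J=[(.123,.11),(.123,-.11),(-.127,-.11),(-.127,.11)]
uv=[((a+.5)/3.3-.5+200,(b+.5)/3.3-.5+110) for a,b in z]
W=np.array([atz("top",q,.018)[:2] for q in uv]);J=np.array(J)
f=lambda p:((J@np.array([[np.cos(p[2]),np.sin(p[2])],[-np.sin(p[2]),np.cos(p[2])]])+p[:2])-W).ravel()
r=least_squares(f,[.6,.07,0]);print(r.x,np.degrees(r.x[2]),r.fun.reshape(4,2).round(4).tolist())
p=r.x
R=np.array([[np.cos(p[2]),-np.sin(p[2]),0],[np.sin(p[2]),np.cos(p[2]),0],[0,0,1]]);t=np.array([p[0],p[1],0])
np.savez("jig.npz",R=R,t=t)
for n,q in dict(stop=(.095,-.05,.029),foot=(.015,.012,.018),grip=(.015,.084,.152),locked=(.015,.118,.069),cornA=(.123,.11,.018),cornD=(-.127,.11,.018),cornB=(-.127,-.11,.018)).items():
    w=R@np.array(q)+t; print(n,w.round(4),"top",proj("top",w).round(1),"side",proj("side",w).round(1))
# board end edges from zoom: near pins tips mid, far end mid at top z .04
for a,b in [(398,391),(386,187)]:
    q=((a+.5)/3.3-.5+200,(b+.5)/3.3-.5+110)
    w=atz("top",q,.04); print("board",w.round(4),(R.T@(w-t)).round(4))
w=atz("top",(260,184),.152);print("grip",w,R.T@(w-t))
for c,u in[("top",(229,153)),("side",(220,275))]:
    w=atz(c,u,0);print("glue",R.T@(w-t))
E
```

```text
[0.58580194 0.0721456  0.10818855] 6.198747547391218 [[0.0012, 0.0008], [0.0009, 0.0001], [-0.0015, -0.0014], [-0.0006, 0.0005]]
stop [0.6856 0.0327 0.029 ] top [314.  157.3] side [279.3 217.8]
foot [0.5994 0.0857 0.018 ] top [295.3 187.4] side [295.2 240.8]
grip [0.5916 0.1573 0.152 ] top [264.7 184. ] side [279.6 214.7]
locked [0.588  0.1911 0.069 ] top [255.9 189. ] side [274.9 250.4]
cornA [0.6962 0.1948 0.018 ] top [257.9 153.8] side [240.7 252.7]
cornD [0.4477 0.1678 0.018 ] top [265.8 240.2] side [330.8 280.1]
cornB [ 0.4714 -0.0509  0.018 ] top [342.6 232.3] side [360.6 227.7]
board [0.4825 0.0135 0.04  ] [-0.109  -0.0472  0.04  ]
board [0.6577 0.025  0.04  ] [ 0.0664 -0.0546  0.04  ]
grip [0.59149762 0.16903934 0.152     ] [0.01612473 0.09571223 0.152     ]
glue [0.13726195 0.19570426 0.        ]
glue [0.13821022 0.18411835 0.        ]
```

```bash
cat >> h.py <<'E'
from scipy.spatial.transform import Rotation as Ro
_j=np.load("jig.npz"); JR,Jt=_j["R"],_j["t"]
YAW=float(np.arctan2(JR[1,0],JR[0,0]))
def rows(wps,yaw=YAW,jig=True,tilt=0.0):
    s=manip.observe(); R0=Ro.from_euler("xyz",s["eef_rot"]); p0=s["position"]
    print("t",s["time"],"jig",(JR.T@(p0-Jt)).round(4),"rpy",s["eef_rot"].round(3),"F",s["ft_force"].round(1),"q",s["joint_pos"].round(2))
    for w in wps:
        w=JR@np.array(w)+Jt if jig else np.array(w)
        rt=Ro.from_euler("xyz",[np.pi,0,yaw])
        print((R0.inv().apply(w-p0)/.15).round(3),((R0.inv()*rt).as_rotvec()/(2*np.pi)).round(4),"d",np.linalg.norm(w-p0).round(3))
E
python3 - <<'E'
from h import *
rows([(-.14,-.05,.15),(-.14,-.05,.027)])
E
```

```text
t 1.8 jig [-0.5207 -0.5541  0.2313] rpy [-3.142  0.     0.235] F [0.2 0.  0.4] q [-1.47  0.33 -0.19  1.05 -0.    1.44]
[ 2.942 -3.013  0.542] [-0.      0.      0.0202] d 0.637
[ 2.942 -3.013  1.362] [-0.      0.      0.0202] d 0.664
```

```bash
python3 -m pendant '0.12 -0.12 0 0 0 0; 0.34 -0.34 0 0 0 0; 0.56 -0.56 0 0 0 0; 0.78 -0.78 0 0 0 0.01; 0.98 -1 0 0 0 0.02' 1 60
python3 -m pendant '0.2 -0.2 0 0 0 0; 0.4 -0.4 0 0 0 0; 0.6 -0.6 0 0 0 0; 0.8 -0.8 0 0 0 0; 0.98 -1 0 0 0 0'
python3 - <<'E'
from h import *
rows([(-.14,-.05,.15),(-.14,-.05,.027)])
E
```

```text
time: 2.3
position: [0.2368, -0.3533, 0.2313]
eef_rot: [3.141, -0.0, 0.106]
ft_force: [0.2, -0.5, 0.8]
width: 0.0122
time: 2.8
position: [0.3669, -0.1883, 0.2316]
eef_rot: [3.141, -0.001, 0.109]
ft_force: [0.1, 0.2, 0.6]
width: 0.0002
t 2.8 jig [-0.2457 -0.2353  0.2316] rpy [ 3.141e+00 -1.000e-03  1.090e-01] F [0.1 0.2 0.6] q [-0.65  0.07 -0.52  0.98  0.    2.38]
[ 0.706 -1.235  0.544] [ 0.0001 -0.0001  0.0002] d 0.228
[ 0.705 -1.236  1.364] [ 0.0001 -0.0001  0.0002] d 0.296
```

```bash
python3 -m pendant '0.14 -0.2 0 0 0 -0.02; 0.28 -0.4 0 0 0 -0.04; 0.42 -0.6 0 0 0 -0.06; 0.56 -0.8 0 0 0 -0.08; 0.7 -1 0 0 0 -0.1'
python3 -m pendant '0 0 0 0 0 -0.02; 0 0 0 0 0 -0.04; 0 0 0 0 0 -0.06; 0 0 0 0 0 -0.08; 0 0 0 0 0 -0.1'
python3 -m pendant '0 0 0 0 0 -0.02; 0 0 0 0 0 -0.04; 0 0 0 0 0 -0.06; 0 0 0 0 0 -0.08; 0 0 0 0 0 -0.1'
python3 -m pendant '0 0 0 0 0 -0.02; 0 0 0 0 0 -0.04; 0 0 0 0 0 -0.06; 0 0 0 0 0 -0.08; 0 0 0 0 0 -0.1'
python3 -m pendant '0 0 0 0 0 -0.02; 0 0 0 0 0 -0.04; 0 0 0 0 0 -0.06; 0 0 0 0 0 -0.08; 0 0 0 0 0 -0.1'
python3 - <<'E'
from h import *
rows([(-.14,-.05,.10),(-.14,-.05,.027)],yaw=YAW+np.pi)
im=manip.capture("wrist");cv2.imwrite("pics/b_wrist.png",im)
for t in ["pin_end","plain_end","stop_face","clamp_foot","handle_grip"]:
    for d in manip.mark_of(t,"wrist")[:2]:
        z=dict(clamp_foot=.018,handle_grip=.152).get(t,.029)
        print(t,np.round(d["uv"]),round(d["p"],2),(JR.T@(atz("wrist",d["uv"],z)-Jt)).round(4))
E
```

```text
time: 3.3
position: [0.4545, -0.0277, 0.2315]
eef_rot: [3.141, -0.0, 0.743]
ft_force: [0.8, -0.8, 0.5]
width: 0.0
time: 3.8
position: [0.4539, -0.0291, 0.2314]
eef_rot: [3.141, -0.0, 1.371]
ft_force: [-0.1, 0.4, -0.8]
width: 0.0002
time: 4.3
position: [0.4539, -0.0292, 0.2314]
eef_rot: [3.141, 0.0, 1.999]
ft_force: [-0.1, 0.3, -0.5]
width: 0.0002
time: 4.8
position: [0.4539, -0.0292, 0.2314]
eef_rot: [3.142, 0.0, 2.628]
ft_force: [-0.5, -0.3, -0.1]
width: -0.0002
time: 5.3
position: [0.4539, -0.0292, 0.2314]
eef_rot: [-3.141, 0.0, -3.027]
ft_force: [0.4, -0.7, -1.3]
width: -0.0001
t 5.3 jig [-0.1421 -0.0865  0.2314] rpy [-3.141  0.    -3.027] F [ 0.4 -0.7 -1.3] q [-0.23  0.15 -0.43  1.   -0.   -0.34]
[-0.015  0.243  0.876] [-0.     0.     0.001] d 0.136
[-0.015  0.243  1.363] [-0.     0.     0.001] d 0.208
pin_end [168.  98.] 0.85 [-0.2292 -0.2448  0.029 ]
pin_end [485.  71.] 0.81 [-0.2562  0.0844  0.029 ]
plain_end [136. 195.] 0.73 [-0.1244 -0.2968  0.029 ]
plain_end [378. 109.] 0.66 [-0.2183 -0.0225  0.029 ]
clamp_foot [396. 290.] 0.72 [0.0086 0.0154 0.018 ]
clamp_foot [186. 317.] 0.62 [ 0.0504 -0.2657  0.018 ]
```

View pics/b_wrist.png

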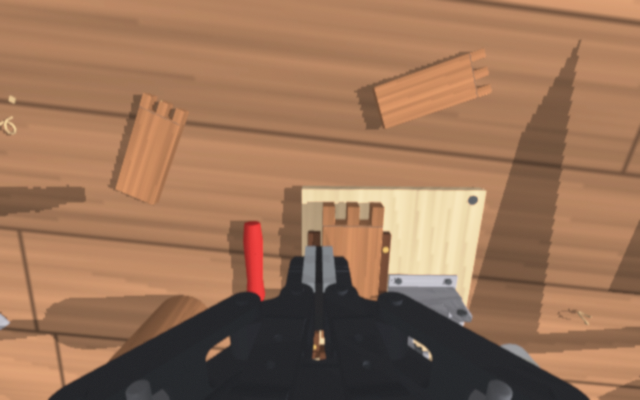

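```bash
python3 - <<'E'
from h import *
for u,z in [((353,204),.04),((329,204),.04),((377,204),.04),((303,189),.018),((485,190),.018),((353,222),.04)]:
    print(u,(JR.T@(atz("wrist",u,z)-Jt)).round(4))
E
```

```text
(353, 204) [-0.1162 -0.0474  0.04  ]
(329, 204) [-0.1162 -0.0744  0.04  ]
(377, 204) [-0.1162 -0.0204  0.04  ]
(303, 189) [-0.128  -0.1046  0.018 ]
(485, 190) [-0.1268  0.1108  0.018 ]
(353, 222) [-0.0946 -0.0467  0.04  ]
```

```bash
python3 -m pendant '0.03 0.12 0.2 0 0 0; 0.05 0.243 0.4 0 0 0; 0.05 0.243 0.6 0 0 0; 0.05 0.243 0.8 0 0 0.001; 0.05 0.243 0.95 0 0 0.001'
python3 -m pendant '0 0 0.15 0 0 0; 0 0 0.28 0 0 0; 0 0 0.36 0 0 0; 0 0 0.4 0 0 0; 0 0 0.4 0 0 0'
python3 - <<'E'
from h import *
rows([(-.15,-.05,.027),(-.126,-.05,.027),(-.096,-.05,.027)],yaw=YAW+np.pi)
im=manip.capture("wrist");cv2.imwrite("pics/c_wrist.png",im)
im=manip.capture("side");cv2.imwrite("pics/c_side.png",im[140:320,190:430].repeat(3,0).repeat(3,1))
E
```

```text
time: 6.1
position: [0.4418, 0.0065, 0.0873]
eef_rot: [3.141, -0.001, -3.04]
ft_force: [0.2, -0.6, 0.1]
width: 0.0003
time: 6.6
position: [0.442, 0.0063, 0.0282]
eef_rot: [3.141, -0.001, -3.039]
ft_force: [0.7, -0.2, 1.0]
width: 0.0001
t 6.6 jig [-0.1501 -0.05    0.0282] rpy [ 3.141e+00 -1.000e-03 -3.039e+00] F [ 0.7 -0.2  1. ] q [-0.15  0.4  -0.72  0.46 -0.   -0.26]
[-0.001 -0.     0.008] [ 0.     -0.0002 -0.001 ] d 0.001
[-0.161  0.001  0.008] [ 0.     -0.0002 -0.001 ] d 0.024
[-0.361  0.002  0.008] [ 0.     -0.0002 -0.001 ] d 0.054
```

View pics/c_wrist.png

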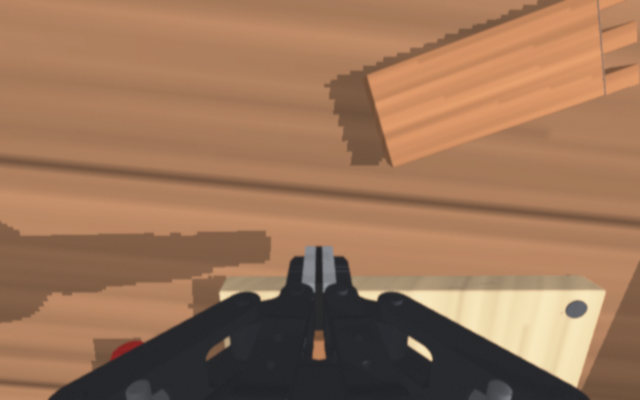

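View pics/c_side.png

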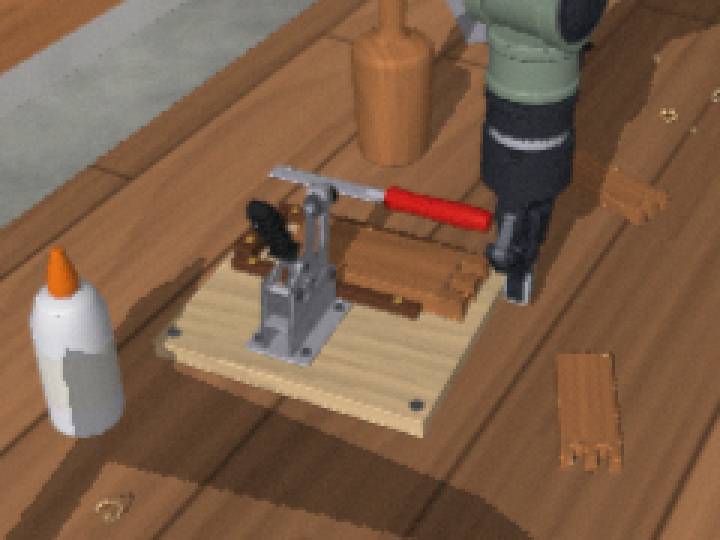

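```bash
python3 -m pendant '-0.08 0 0.004 0 0 -0.001; -0.14 0 0.008 0 0 -0.001; -0.19 0.001 0.008 0 0 -0.001; -0.24 0.001 0.008 0 0 -0.001; -0.28 0.001 0.008 0 0 -0.001'
python3 -m pendant '-0.008 0 0 0 0 0; -0.016 0 0 0 0 0; -0.024 0 0 0 0 0; -0.032 0 0 0 0 0'
python3 -m pendant '-0.008 0 0 0 0 0; -0.016 0 0 0 0 0; -0.024 0 0 0 0 0'
```

```text
time: 7.2
position: [0.4845, 0.0108, 0.0275]
eef_rot: [3.142, -0.001, -3.032]
ft_force: [-2.9, -0.4, 2.0]
width: -0.0002
time: 7.6
position: [0.4888, 0.0113, 0.0275]
eef_rot: [3.141, -0.0, -3.033]
ft_force: [-0.7, -0.0, -1.0]
width: -0.0001
time: 7.9
position: [0.4927, 0.0116, 0.0276]
eef_rot: [3.142, 0.0, -3.033]
ft_force: [-1.1, 0.3, -0.6]
width: -0.0001
```

```bash
python3 -m pendant '-0.007 0 0 0 0 0; -0.014 0 0 0 0 0; -0.02 0 0 0 0 0'
python3 -m pendant '-0.007 0 0 0 0 0; -0.014 0 0 0 0 0; -0.02 0 0 0 0 0'
python3 - <<'E'
from h import *
s=manip.observe();print((JR.T@(s["position"]-Jt)).round(4),s["ft_force"])
for n in("top","side"):
    im=manip.capture(n);cv2.imwrite(f"pics/d_{n}.png",cv2.resize(im[130:260,240:360] if n=="top" else im[180:280,240:380],None,fx=5,fy=5,interpolation=cv2.INTER_CUBIC))
E
```

```text
time: 8.2
position: [0.4956, 0.0119, 0.0276]
eef_rot: [3.142, -0.0, -3.032]
ft_force: [-1.2, 1.0, -0.5]
width: -0.0001
time: 8.5
position: [0.4961, 0.0121, 0.0273]
eef_rot: [-3.141, -0.005, -3.033]
ft_force: [-7.7, -1.1, 6.7]
width: -0.0002
[-0.0957 -0.05    0.0273] [-7.70173518 -1.10759297  6.66133091]
```

View pics/d_top.png

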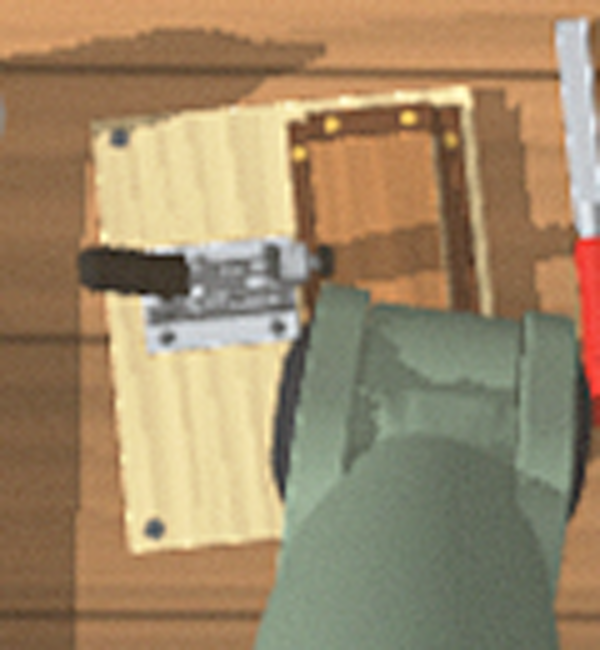

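View pics/d_side.png

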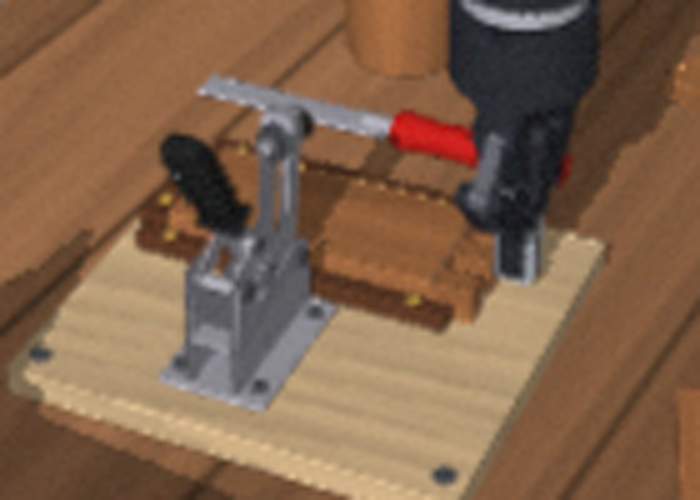

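```bash
python3 -m pendant '-0.006 0 0 0 0 0; -0.012 0 0 0 0 0; -0.012 0 0 0 0 0'
python3 -m pendant '0.03 0 0 0 0 0; 0.1 0 0 0 0 0; 0.25 0 0 0 0 0; 0.38 0 0 0 0 0; 0.45 0 0 0 0 0'
python3 -m pendant '0 0 -0.15 0 0 0; 0 0 -0.4 0 0 0; 0 0 -0.65 0 0 0; 0 0 -0.85 0 0 0; 0 0 -1 0 0 0'
python3 - <<'E'
from h import *
rows([(-.15,-.05,.24),(.015,.04,.24),(.015,.04,.15)],yaw=YAW+np.pi)
for n in("top",):
    im=manip.capture(n);cv2.imwrite(f"pics/e_{n}.png",cv2.resize(im[130:260,240:360],None,fx=5,fy=5,interpolation=cv2.INTER_CUBIC))
im=manip.capture("wrist");cv2.imwrite("pics/e_wrist.png",im)
E
```

```text
time: 8.9
position: [0.4961, 0.0122, 0.027]
eef_rot: [-3.141, -0.008, -3.033]
ft_force: [-11.6, -1.1, 7.9]
width: 0.0003
time: 9.4
position: [0.4316, 0.0052, 0.0276]
eef_rot: [3.141, -0.0, -3.033]
ft_force: [0.6, 0.7, -0.6]
width: -0.0001
time: 9.9
position: [0.4346, 0.0049, 0.1801]
eef_rot: [-3.141, 0.004, -3.032]
ft_force: [0.1, -0.4, -1.2]
width: -0.0001
t 9.9 jig [-0.1576 -0.0505  0.1801] rpy [-3.141  0.004 -3.032] F [ 0.1 -0.4 -1.2] q [-0.16  0.16 -0.56  0.85  0.   -0.27]
[-0.052  0.003 -0.399] [-0.0001  0.0007  0.0001] d 0.06
[-1.153  0.602 -0.395] [-0.0001  0.0007  0.0001] d 0.204
[-1.15   0.602  0.205] [-0.0001  0.0007  0.0001] d 0.197
```

View pics/e_top.png

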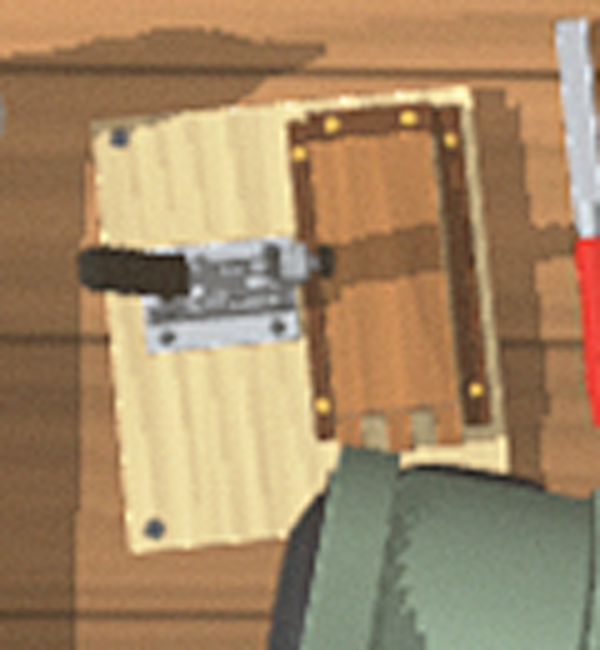

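View pics/e_wrist.png

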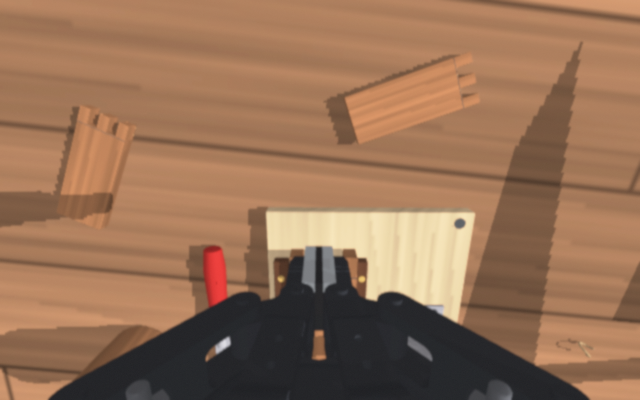

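```bash
python3 -m pendant '-0.1 0.05 -0.2 0 0 0; -0.3 0.15 -0.4 0 0 0; -0.55 0.3 -0.4 0 0 0; -0.8 0.42 -0.4 0 0 0; -0.95 0.5 -0.4 0 0 0'
python3 - <<'E'
from h import *
rows([(.015,.04,.24),(.015,.04,.158)],yaw=YAW+np.pi)
E
```

```text
time: 10.5
position: [0.569, 0.0967, 0.2365]
eef_rot: [3.141, 0.001, -3.031]
ft_force: [-0.5, -0.2, 0.5]
width: -0.0001
t 10.5 jig [-0.014   0.0262  0.2365] rpy [ 3.141e+00  1.000e-03 -3.031e+00] F [-0.5 -0.2  0.5] q [ 0.04  0.37 -0.11  1.09  0.   -0.07]
[-0.194  0.091 -0.023] [0.0001 0.0002 0.0003] d 0.032
[-0.193  0.091  0.524] [0.0001 0.0002 0.0003] d 0.085
```

```bash
python3 -m pendant '-0.12 0.06 0 0 0 0; -0.193 0.08 0.1 0 0 0; -0.193 0.08 0.3 0 0 0; -0.193 0.08 0.45 0 0 0; -0.193 0.08 0.52 0 0 0'
python3 - <<'E'
from h import *
rows([(.015,.04,.158),(.015,.062,.158)],yaw=YAW+np.pi)
im=manip.capture("side");cv2.imwrite("pics/f_side.png",cv2.resize(im[140:290,210:370],None,fx=4,fy=4,interpolation=cv2.INTER_CUBIC))
im=manip.capture("wrist");cv2.imwrite("pics/f_wrist.png",im)
E
```

```text
time: 11.0
position: [0.5918, 0.1098, 0.1554]
eef_rot: [3.141, -0.006, -3.033]
ft_force: [-1.1, -0.5, 0.0]
width: -0.0002
t 11.0 jig [0.01   0.0367 0.1554] rpy [ 3.141 -0.006 -3.033] F [-1.1 -0.5  0. ] q [ 0.06  0.48 -0.16  0.94 -0.   -0.05]
[-0.033  0.022 -0.018] [ 0.     -0.0009  0.0001] d 0.007
[-0.033  0.168 -0.017] [ 0.     -0.0009  0.0001] d 0.026
```

View pics/f_side.png

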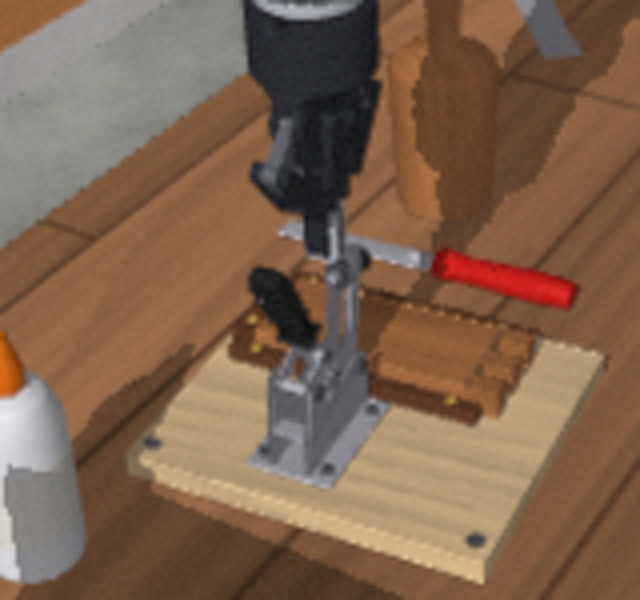

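View pics/f_wrist.png

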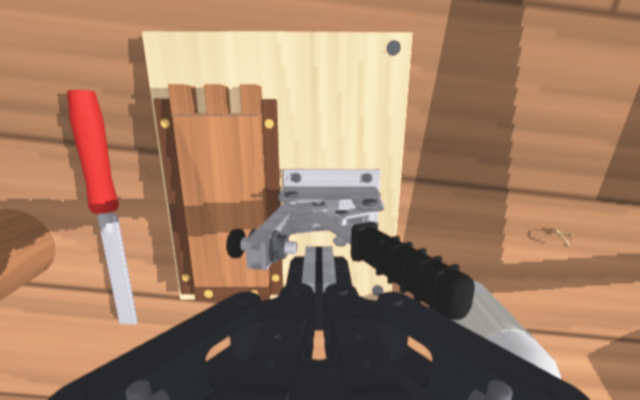

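```bash
python3 - <<'E'
from h import *
for q in [(.015,.084,.152),(.015,.0995,.181),(.015,.062,.1105),(.01,.0367,.1554),(.015,.012,.135),(-.127,.11,.018),(-.015,.09,.02),(-.075,-.0135,.03)]:
    print(q,proj("wrist",JR@np.array(q)+Jt).round())
E
```

```text
(0.015, 0.084, 0.152) [407. 269.]
(0.015, 0.0995, 0.181) [460. 301.]
(0.015, 0.062, 0.1105) [356. 238.]
(0.01, 0.0367, 0.1554) [318. 263.]
(0.015, 0.012, 0.135) [275. 254.]
(-0.127, 0.11, 0.018) [408.  31.]
(-0.015, 0.09, 0.02) [377. 168.]
(-0.075, -0.0135, 0.03) [257.  98.]
```

```bash
python3 -m pendant '-0.03 0.05 0 0 0 0; -0.03 0.1 0 0 0 0; -0.03 0.14 0 0 0 0; -0.03 0.17 0 0 0 0; -0.03 0.19 0 0 0 0'
python3 - <<'E'
from h import *
rows([(.015,.065,.155),(.015,.078,.153),(.015,.091,.145),(.015,.098,.134),(.015,.104,.117)],yaw=YAW+np.pi)
E
```

```text
time: 11.6
position: [0.5956, 0.1399, 0.1601]
eef_rot: [3.142, 0.001, -3.032]
ft_force: [-0.8, 0.5, 0.3]
width: -0.0001
t 11.6 jig [0.0171 0.0663 0.1601] rpy [ 3.142e+00  1.000e-03 -3.032e+00] F [-0.8  0.5  0.3] q [ 0.11  0.49 -0.13  0.95  0.    0.  ]
[ 0.014 -0.008  0.034] [0.     0.0001 0.0003] d 0.006
[0.014 0.078 0.047] [0.     0.0001 0.0003] d 0.014
[0.014 0.165 0.101] [0.     0.0001 0.0003] d 0.029
[0.014 0.212 0.174] [0.     0.0001 0.0003] d 0.041
[0.014 0.252 0.287] [0.     0.0001 0.0003] d 0.057
```

```bash
python3 -m pendant '0.01 0.04 0.03 0 0 0; 0.014 0.08 0.045 0 0 0; 0.014 0.12 0.07 0 0 0; 0.014 0.165 0.1 0 0 0; 0.014 0.165 0.1 0 0 0'
python3 - <<'E'
from h import *
rows([(.015,.091,.145),(.015,.098,.134),(.015,.104,.117),(.015,.107,.105),(.015,.109,.09)],yaw=YAW+np.pi)
im=manip.capture("side");cv2.imwrite("pics/g_side.png",cv2.resize(im[140:290,210:370],None,fx=4,fy=4,interpolation=cv2.INTER_CUBIC))
im=manip.capture("wrist");cv2.imwrite("pics/g_wrist.png",im)
E
```

```text
time: 12.1
position: [0.5896, 0.1645, 0.1433]
eef_rot: [3.141, -0.002, -3.031]
ft_force: [1.1, -0.2, -0.6]
width: -0.0001
t 12.1 jig [0.0137 0.0914 0.1433] rpy [ 3.141e+00 -2.000e-03 -3.031e+00] F [ 1.1 -0.2 -0.6] q [ 0.15  0.51 -0.15  0.92  0.    0.04]
[-0.008 -0.003 -0.012] [ 0.0001 -0.0004  0.0003] d 0.002
[-0.009  0.044  0.062] [ 0.0001 -0.0004  0.0003] d 0.011
[-0.009  0.084  0.175] [ 0.0001 -0.0004  0.0003] d 0.029
[-0.009  0.104  0.255] [ 0.0001 -0.0004  0.0003] d 0.041
[-0.01   0.117  0.355] [ 0.0001 -0.0004  0.0003] d 0.056
```

View pics/g_side.png

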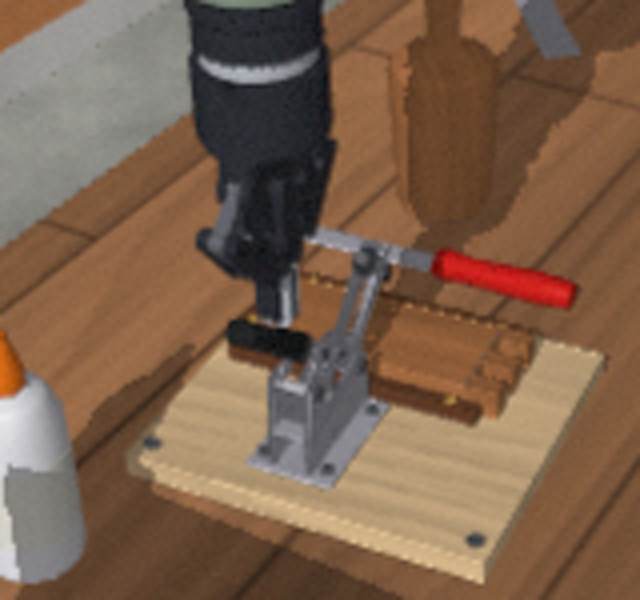

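View pics/g_wrist.png

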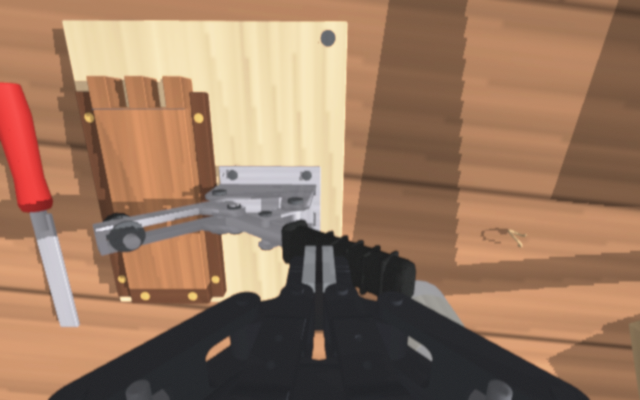

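```bash
python3 -m pendant '-0.009 0.03 0.04 0 0 0; -0.009 0.06 0.09 0 0 0; -0.009 0.085 0.14 0 0 0; -0.009 0.105 0.2 0 0 0; -0.009 0.115 0.25 0 0 0'
python3 - <<'E'
from h import *
rows([(.015,.109,.09),(.015,.11,.08),(.015,.11,.075)],yaw=YAW+np.pi)
im=manip.capture("side");cv2.imwrite("pics/h_side.png",cv2.resize(im[140:290,210:370],None,fx=4,fy=4,interpolation=cv2.INTER_CUBIC))
E
```

```text
time: 12.7
position: [0.5897, 0.1811, 0.1059]
eef_rot: [3.142, -0.001, -3.032]
ft_force: [-0.8, -0.3, 4.1]
width: -0.0002
t 12.7 jig [0.0157 0.1079 0.1059] rpy [ 3.142e+00 -1.000e-03 -3.032e+00] F [-0.8 -0.3  4.1] q [ 0.18  0.55 -0.18  0.84  0.    0.07]
[0.004 0.007 0.106] [ 0.     -0.0002  0.0002] d 0.016
[0.004 0.014 0.172] [ 0.     -0.0002  0.0002] d 0.026
[0.004 0.014 0.206] [ 0.     -0.0002  0.0002] d 0.031
```

View pics/h_side.png

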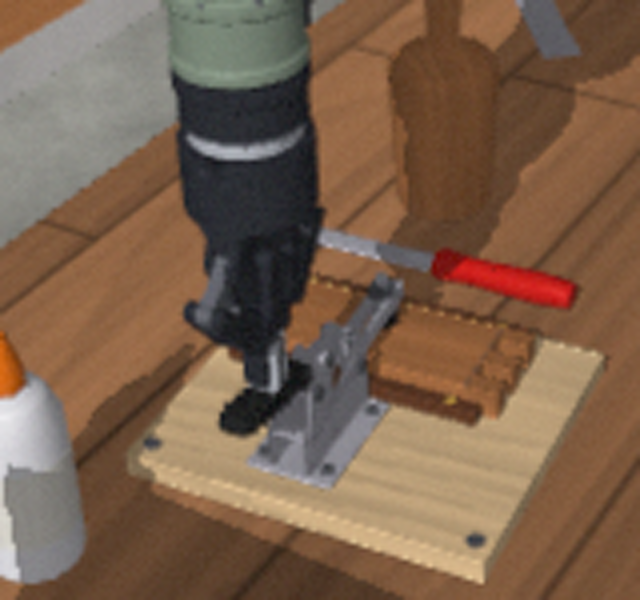

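```bash
python3 -m pendant '0.004 0.01 0.03 0 0 0; 0.004 0.014 0.06 0 0 0; 0.004 0.014 0.09 0 0 0; 0.004 0.014 0.12 0 0 0; 0.004 0.014 0.15 0 0 0'
python3 -m pendant '0 0 0.015 0 0 0; 0 0 0.03 0 0 0; 0 0 0.045 0 0 0; 0 0 0.045 0 0 0'
python3 - <<'E'
from h import *
rows([(.015,.11,.08),(.015,.11,.075)],yaw=YAW+np.pi)
im=manip.capture("side");cv2.imwrite("pics/i_side.png",cv2.resize(im[140:290,210:370],None,fx=4,fy=4,interpolation=cv2.INTER_CUBIC))
E
```

```text
time: 13.25
position: [0.5895, 0.1829, 0.0847]
eef_rot: [3.141, 0.001, -3.033]
ft_force: [0.3, -1.1, -0.2]
width: -0.0
time: 13.65
position: [0.5894, 0.1827, 0.0775]
eef_rot: [-3.142, -0.0, -3.033]
ft_force: [1.0, 0.6, -0.6]
width: 0.0002
t 13.65 jig [0.0155 0.1096 0.0775] rpy [-3.142 -0.    -3.033] F [ 1.   0.6 -0.6] q [ 0.18  0.58 -0.21  0.78 -0.    0.07]
[ 0.003  0.003 -0.017] [-0.     -0.      0.0001] d 0.003
[0.003 0.003 0.017] [-0.     -0.      0.0001] d 0.003
```

View pics/i_side.png

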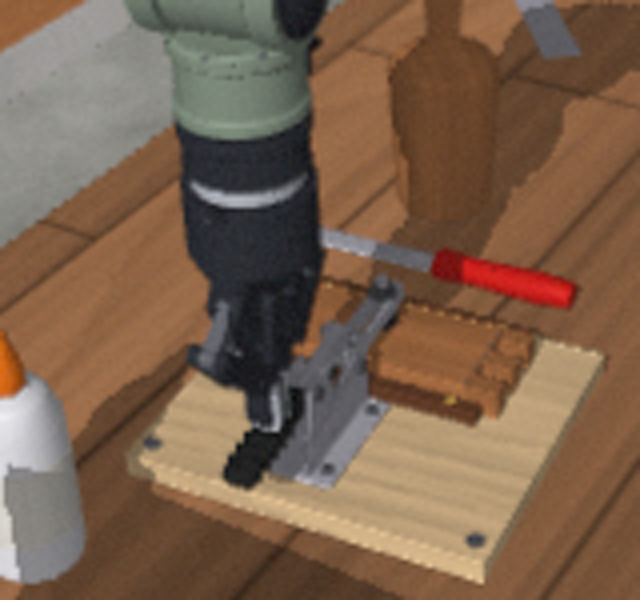

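```bash
python3 -m pendant '0 0 0.01 0 0 0; 0 0 0.02 0 0 0; 0 0 0.025 0 0 0'

```

```text
time: 14.0
position: [0.5898, 0.1828, 0.0762]
eef_rot: [-3.141, 0.001, -3.032]
ft_force: [-5.1, -1.8, 17.1]
width: -0.0003
```

```bash
python3 -m pendant '0 0 -0.05 0 0 0; 0 0 -0.25 0 0 0; 0 0 -0.5 0 0 0; 0 0 -0.75 0 0 0; 0 0 -1 0 0 0'
python3 -m pendant '0.2 0 -0.1 0 0 0; 0.45 0 -0.2 0 0 0; 0.7 0 -0.2 0 0 0; 0.9 0 -0.2 0 0 0; 1 0 -0.2 0 0 0'
python3 - <<'E'
from h import *
rows([])
for n in("top","side"):
    im=manip.capture(n);cv2.imwrite(f"pics/j_{n}.png",cv2.resize(im[120:260,200:420] if n=="top" else im[100:310,190:430],None,fx=3,fy=3,interpolation=cv2.INTER_CUBIC))
    for t in ["handle_grip","clamp_pad","plain_end","pin_end"]:
        print(n,t,[(np.round(d["uv"]),round(d["p"],2)) for d in manip.mark_of(t,n)[:3]])
for t,q in dict(grip=(.015,.118,.069),pad=(.015,-.055,.04),plain=(.095,-.05,.029),pin=(-.085,-.05,.029),pt=(-.085,-.05,.04)).items(): print(t,proj("top",JR@np.array(q)+Jt).round(1),proj("side",JR@np.array(q)+Jt).round(1))
im=manip.capture("wrist");cv2.imwrite("pics/j_wrist.png",im)
E
```

```text
time: 14.5
position: [0.5892, 0.1828, 0.2256]
eef_rot: [3.142, -0.0, -3.032]
ft_force: [0.3, 0.6, -0.4]
width: -0.0003
time: 15.0
position: [0.4377, 0.1662, 0.2544]
eef_rot: [3.142, -0.001, -3.032]
ft_force: [-0.6, 0.4, -0.0]
width: 0.0004
t 15.0 jig [-0.1371  0.1095  0.2544] rpy [ 3.142e+00 -1.000e-03 -3.032e+00] F [-0.6  0.4 -0. ] q [ 0.21  0.16 -0.35  1.06  0.    0.1 ]
top handle_grip [(array([253., 190.]), 0.65)]
top clamp_pad []
top plain_end [(array([312., 158.]), 0.9), (array([408., 220.]), 0.89), (array([316., 266.]), 0.75)]
top pin_end [(array([278., 284.]), 0.88), (array([322., 220.]), 0.73), (array([398., 260.]), 0.63)]
side handle_grip [(array([274., 249.]), 0.87), (array([342., 233.]), 0.74)]
side clamp_pad []
side plain_end [(array([282., 215.]), 0.97), (array([376., 193.]), 0.93), (array([385., 257.]), 0.56)]
side pin_end [(array([407., 213.]), 0.79), (array([385., 291.]), 0.63), (array([341., 233.]), 0.59)]
grip [255.9 189. ] [274.9 250.4]
pad [318.6 184.2] [305.6 220.3]
plain [314.  157.3] [279.3 217.8]
pin [320.3 219.7] [338.7 233.3]
pt [320.4 219.5] [338.8 230.1]
```

View pics/j_top.png

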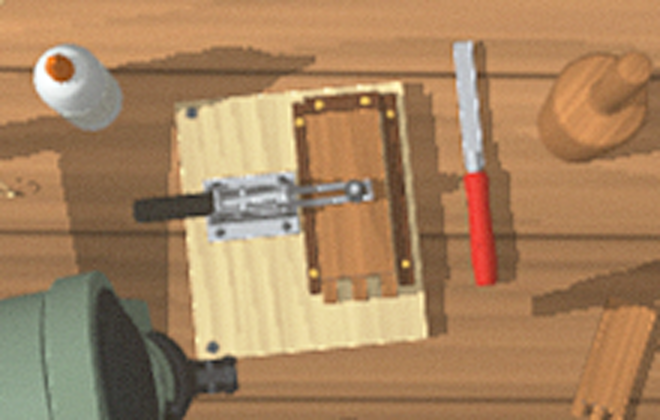

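View pics/j_side.png

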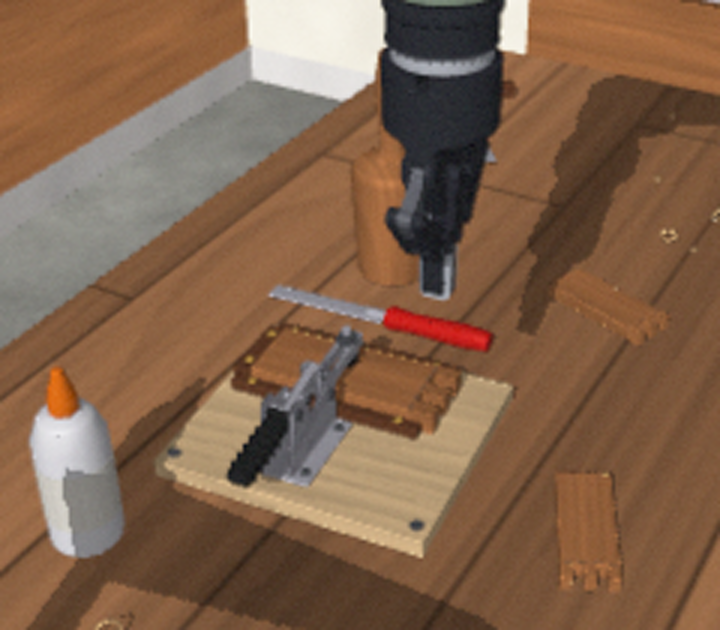

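View pics/j_wrist.png

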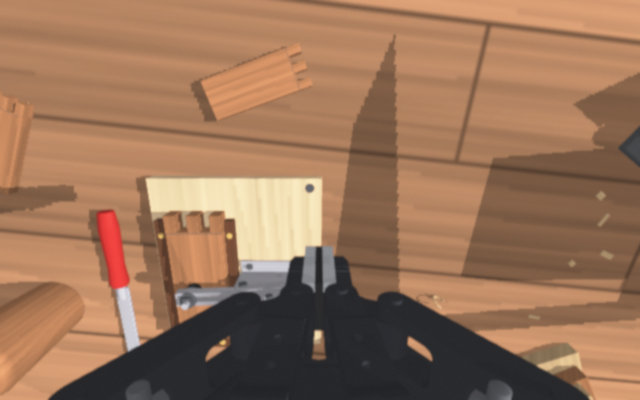

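The top and side views both show the board against the stop, the arm lying across it and the handle level. The grip is at (253,190) in the top view against (256,189) expected for locked, and at (274,249) in the side view against (275,250). The gripper is clear of everything, so I'm handing in.

```bash
python3 - <<'E'
from rig import manip
print(manip.close_job())
E
```

```text
the job is handed in; nothing more can be done
None
```

The board is home against the end stop and the toggle clamp is locked on it. I handed the job in at about 15.5 s of the 45 s allowed.

- **Board:** I pushed the middle pin with closed fingers until the force rose from about 1 N to 11.6 N and the board stopped moving. The fingers stopped within 0.5 mm of where they should be with the board home. The final pictures put the pin end and plain end within about 4 pixels of their home positions.
- **Clamp:** I pushed the handle along its path until the force fell from about 4 N to near zero, the snap past the dead point. A check press then met a hard stop at 76.2 mm with 17 N, where about 76.5 mm was expected for a locked handle. After I let go, the grip sat within 3 pixels of its locked position in both the top and side views.
- **Left alone:** the mallet, chisel and glue bottle look unmoved in the final pictures, and the gripper ended clear of everything.

**Checks that failed or disagreed:**
- The networks did not find the clamp pad in the final pictures. That the pad is on the board rests on the arm lying across it in the pictures and on the locked handle.
- Before the push, the top and wrist cameras disagreed by about 7 mm on where the board's near end was. I pushed until the stop resisted instead of trusting either figure.

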